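Load the four-colour printer's feed rack from the spool storage rack

ROBOT

A 7-joint arm with a two-finger parallel gripper is mounted at the origin on the work surface. World frame = base frame: x ahead of the robot, y to its left, z up, the work surface at z = 0. Lengths are in m, angles in rad, forces in N, time in s.
With the tool pointing down it reaches from about 0.425 to 0.975 m from the base axis. Payload 16.7 kg.
Tool frame: the origin (TCP) lies midway between the tips of the shut fingers; the grasp point (between the pads) lies 19 mm behind it; z points along the fingers, y is the line along which they close (so a half turn about z gives the same grasp; the last joint's range is limited). The gripper opens to 85 mm and grips with 20 to 120 N. Pads are 22 mm wide; open, the fingers measure 114 mm over their backs; the gripper's body (76 mm by 85 mm) begins 54 mm behind the grasp point. The pads swing forward as they close: fully open they stand 13 mm farther back than shut.
Start: joints at [-1.381, 0.426, 0.074, 1.606, -0.034, 1.111, -0.067], TCP at [0.225, 0.636, 0.198] pointing down, gripper open.
Joint ranges: [-2.85, 2.85], [-0.5, 2.14], [-1.23, 1.37], [0.21, 2.46], [-1.02, 4.16], [0.16, 2.05], [-2.73, 2.73]. Speed limits (rad/s): [1.89, 1.89, 2.39, 2.39, 3.01, 3.01, 3.01].

INTERFACE

Orientations are given as a rotation vector (axis times angle).
In Python, from station import robot, grab_frame, search_frame gives the robot as it stands. The module is installed in compiled form; this text tells all that it offers.
- The arm moves only by the tool apply_moves, never from a script. Its argument "rows" is a list of rows, each an object with "twist": the turn, a rotation vector about the world's x, y, z in degrees, a list of three; "slide": the shift along the world's x, y, z in units of 50 mm (1.0 is 50 mm), a list of three; "hand": the opening, from -1 (shut) to 1 (fully open). In form: [{"twist": [rx, ry, rz], "slide": [x, y, z], "hand": hand}, ...]. A call has 1 to 8 rows; each row shifts and turns the commanded pose from where the row before left it; what a row does not reach is not made up. A row lasts 1/8 s, in which the tool goes at most 62.5 mm and 10.7 degrees, less where a joint would pass 70% of its speed; a pose out of reach is approached as far as the arm can. A call is refused whole if a number of a shift passes 1 or a number of a turn 10.7, either way. A call with a gripper value outside its range is refused whole. The fingers move at their own pace and stop on an object; "squeeze" is the grip in N (left out, the last holds). Time passes only in rows, so rows that do not move let the fingers close. It gives the time, the measured TCP pose, the force, the opening and the grip force at its end, in the units of the state.
- robot.get_obs(): the state, without advancing time (a new reading comes with each control period).
- grab_frame(name): name is "side" or "top"; returns a dict with "color" (384x512x3 uint8, red, green, blue), "mtx" (3x3 intrinsics, pixels), "D" ([k1, k2, p1, p2, k3] as OpenCV has them; the pictures are not rectified), "R" (3x3) and "t" (3): a world point X has camera coordinates R X + t. Camera axes: x right, y down, z forward; pixel columns grow to the right and rows downward; lengths in m; the calibration is good to about 2 mm. A picture is of the moment at which its call begins. There is no depth.
- robot.finish_job(): hands the job in; it is judged then, once.
Trained networks look in the newest picture that a camera, given by its name, has taken for a name from the list of things; names that differ only in an ending like _2 or _b are one class to them, and where a whole thing is asked for, a point or a joint stands for the part that bears it (a point fixed in the world has none). Each returns a list of dicts, best first, with "confidence" (0 to 1); they miss things now and then, are a little off and sometimes report something else, mostly with a low value. They report only what shows in the picture. A call takes as long as a camera call. They do not tell look-alikes from the thing itself.
- search_frame(target, camera): "location" ([x, y, z] in m, in world coordinates, good to about 4 mm: the middle of the surface that is visible of it).
The state is a dict: "t": time; "q": joint angles; "joint_vel": joint speeds; "tau": joint torques, N m; "position": TCP position; "tcp_rot": TCP orientation; "wrist_force": force on the tool from outside, world axes, zero at the start; "torque": the same for the moment, N m; "grip_width": finger opening in m; "gripper_force": force on a finger pad.
Only numpy, scipy, OpenCV 4.12 (cv2) and the standard library are available. Lean on these libraries where they do the work, as an engineer would, in place of code of your own. Each camera call takes 0.05 s, during which the arm holds its last target. There are 200 camera calls.

TASK

Get the printer ready for a four-colour print: move the red, yellow, green and blue filament spools from the storage rack to the feed rack, each standing on the rollers of the lane whose feeder has the spool's own colour. Set each one down without dropping it, and leave the grey spool where it is in the storage rack.

Things in the scene. Friction and masses are not known exactly. Their poses are not given: they have to be found in the camera images.
- spool_red_center (a point): Loose spool of red filament on edge in the storage rack: two black flanges 110 mm in diameter, 36 mm apart over their outer faces, red winding between; 0.2-0.34 kg. Point: its centre (rim 55 mm above it). y axis: its level axle; x, z turn as it rolls. Pinch it from above across the flanges, near the top of the rim; at least 26 mm is free beside each flange (bays 66 mm apart along the axle).
- spool_yellow_center (a point): Loose spool of yellow filament on edge in the storage rack: two black flanges 110 mm in diameter, 36 mm apart over their outer faces, yellow winding between; 0.2-0.34 kg. Point: its centre (rim 55 mm above it). y axis: its level axle; x, z turn as it rolls. Pinch it from above across the flanges, near the top of the rim; at least 26 mm is free beside each flange (bays 66 mm apart along the axle).
- spool_green_center (a point): Loose spool of green filament on edge in the storage rack: two black flanges 110 mm in diameter, 36 mm apart over their outer faces, green winding between; 0.2-0.34 kg. Point: its centre (rim 55 mm above it). y axis: its level axle; x, z turn as it rolls. Pinch it from above across the flanges, near the top of the rim; at least 26 mm is free beside each flange (bays 66 mm apart along the axle).
- spool_blue_center (a point): Loose spool of blue filament on edge in the storage rack: two black flanges 110 mm in diameter, 36 mm apart over their outer faces, blue winding between; 0.2-0.34 kg. Point: its centre (rim 55 mm above it). y axis: its level axle; x, z turn as it rolls. Pinch it from above across the flanges, near the top of the rim; at least 26 mm is free beside each flange (bays 66 mm apart along the axle).
- spool_grey_center (a point): Loose spool of the same size (110 mm by 36 mm) and flanges, only part full, with grey filament; it stands in the storage rack's row too, in any of the five bays, and it stays there. Point: its centre; y axis: its axle.
- feeder_red_seat (a point): Fixed lane of the feed rack: black cradle 147 x 60 mm, red feeder box (52 mm high, 84 mm to +x) and red plate at its ends. Point: where the centre of a spool standing on its two rollers lies, 82 mm above the bench; y axis: the axle's line, either way round. Rollers (64 mm apart in x) centre it in x; side plates 52 mm apart inside, tops 40 mm above the bench. Lanes are 72 mm apart along y, colours in any order.
- feeder_yellow_seat (a point): Fixed lane of the feed rack: black cradle 147 x 60 mm, yellow feeder box (52 mm high, 84 mm to +x) and yellow plate at its ends. Point: where the centre of a spool standing on its two rollers lies, 82 mm above the bench; y axis: the axle's line, either way round. Rollers (64 mm apart in x) centre it in x; side plates 52 mm apart inside, tops 40 mm above the bench. Lanes are 72 mm apart along y, colours in any order.
- feeder_green_seat (a point): Fixed lane of the feed rack: black cradle 147 x 60 mm, green feeder box (52 mm high, 84 mm to +x) and green plate at its ends. Point: where the centre of a spool standing on its two rollers lies, 82 mm above the bench; y axis: the axle's line, either way round. Rollers (64 mm apart in x) centre it in x; side plates 52 mm apart inside, tops 40 mm above the bench. Lanes are 72 mm apart along y, colours in any order.
- feeder_blue_seat (a point): Fixed lane of the feed rack: black cradle 147 x 60 mm, blue feeder box (52 mm high, 84 mm to +x) and blue plate at its ends. Point: where the centre of a spool standing on its two rollers lies, 82 mm above the bench; y axis: the axle's line, either way round. Rollers (64 mm apart in x) centre it in x; side plates 52 mm apart inside, tops 40 mm above the bench. Lanes are 72 mm apart along y, colours in any order.
- storage_rack: Storage rack (fixed): five bays in a row along its y axis, grey end plates 46 mm high, low dividers (42 mm high) between bays, two steel rods that carry the spools with centres 82 mm above the bench. Origin: under its middle, on the bench. It stands on the left or the right half of the bench, the feed rack on the other.
Things that resemble listed ones, but are neither listed nor needed, are in the scene too. Leave any orange look-alike of the part that bears spool_green_center alone.

How it is judged:
By the outcome, as a careful person would: the job done as asked, in the order asked, and still so for the second after the job is handed in, with the robot touching nothing.
It also fails if it takes over 120 s, if anything falls off the work surface, if the arm or the gripper's body presses on something with over 40 N, if the wrist force passes 120 N, or if a joint passes its speed limit or range.

## Working session

There is one attempt and no reset: what is moved stays moved. The work goes in short steps, Python scripts to look and compute and a tool call to move; the robot and the scene stay as the last step left them, time stands still between calls to the robot, and variables do not carry over. Pictures are saved under pics/ and viewed, at most 14 in all, crops included, and the job is handed in when it is done.

Besides the shell and the picture viewer there is one more tool, called after "Call:" by a JSON object that holds its "method" and its "body", one argument or row to a line. apply_moves: Moves the arm, as the interface text tells. Its arguments: {"type":"object","properties":{"rows":{"type":"array"},"squeeze":{"type":"number"}},"required":["rows"]}

```bash
mkdir -p pics
python3 - <<'E'
from station import robot, grab_frame, search_frame
import cv2, numpy as np
for c in ("top","side"):
    f=grab_frame(c); cv2.imwrite(f"pics/{c}0.png",f["color"][:,:,::-1])
    print(c,(-f["R"].T@f["t"]).round(3), f["mtx"].round(1).tolist())
    for n in ["spool_red_center","spool_yellow_center","spool_green_center","spool_blue_center","spool_grey_center","feeder_red_seat","feeder_yellow_seat","feeder_green_seat","feeder_blue_seat","storage_rack"]:
        print(n,[(np.round(d["location"],3).tolist(),round(d["confidence"],2)) for d in search_frame(n,c)][:3])
o=robot.get_obs(); print({k:np.round(v,3).tolist() for k,v in o.items()})
E
```

```text
top [4.570e-01 1.000e-03 1.258e+00] [[447.7, 0.0, 258.0], [0.0, 447.7, 193.2], [0.0, 0.0, 1.0]]
spool_red_center [([0.515, -0.241, 0.118], 0.71)]
spool_yellow_center [([0.508, -0.174, 0.118], 0.61)]
spool_green_center [([0.684, -0.392, 0.083], 0.7), ([0.517, -0.367, 0.116], 0.57)]
spool_blue_center [([0.517, -0.302, 0.117], 0.78)]
spool_grey_center [([0.496, -0.112, 0.114], 0.57)]
feeder_red_seat [([0.565, 0.327, 0.022], 0.93)]
feeder_yellow_seat [([0.552, 0.184, 0.017], 0.73)]
feeder_green_seat [([0.562, 0.257, 0.027], 0.63)]
feeder_blue_seat [([0.539, 0.107, 0.013], 0.95), ([0.507, -0.175, 0.12], 0.69)]
storage_rack [([0.513, -0.238, 0.117], 0.63), ([0.499, -0.094, 0.037], 0.6), ([0.517, -0.303, 0.117], 0.6)]
side [ 0.087 -0.706  0.792] [[392.1, 0.0, 255.7], [0.0, 392.1, 189.4], [0.0, 0.0, 1.0]]
spool_red_center [([0.493, -0.261, 0.111], 0.61)]
spool_yellow_center [([0.485, -0.196, 0.112], 0.82), ([0.56, 0.254, 0.033], 0.43), ([0.543, 0.105, 0.03], 0.33)]
spool_green_center [([0.668, -0.417, 0.08], 0.96), ([0.511, -0.394, 0.106], 0.62)]
spool_blue_center [([0.5, -0.33, 0.106], 0.7), ([0.486, -0.197, 0.111], 0.59), ([0.56, 0.26, 0.036], 0.34)]
spool_grey_center [([0.484, -0.128, 0.115], 0.73), ([0.501, -0.327, 0.11], 0.69)]
feeder_red_seat [([0.574, 0.329, 0.037], 0.84), ([0.487, -0.196, 0.108], 0.59)]
feeder_yellow_seat [([0.551, 0.187, 0.032], 0.77), ([0.48, -0.128, 0.111], 0.33)]
feeder_green_seat [([0.559, 0.258, 0.035], 0.81)]
feeder_blue_seat [([0.544, 0.109, 0.029], 0.71)]
storage_rack [([0.481, -0.397, 0.03], 0.85)]
{'t': 1.1, 'q': [-1.381, 0.426, 0.074, 1.606, -0.034, 1.111, -0.067], 'joint_vel': [0.0, 0.0, -0.001, 0.001, -0.001, -0.001, -0.001], 'tau': [-0.001, -94.954, 3.756, -46.39, 0.019, 0.003, -0.0], 'position': [0.225, 0.636, 0.198], 'tcp_rot': [-0.531, -3.096, 0.0], 'wrist_force': [0.124, -0.152, 0.019], 'torque': [-0.047, -0.001, 0.029], 'gripper_force': 0.0, 'grip_width': 0.085}
```

View pics/top0.png

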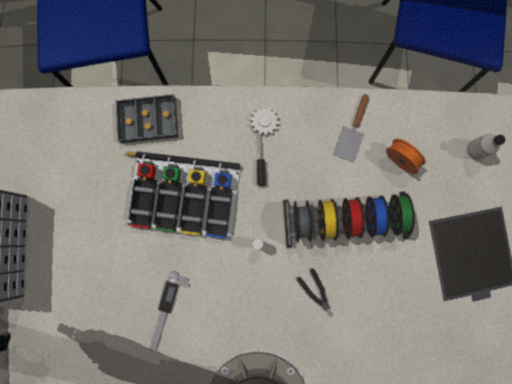

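View pics/side0.png

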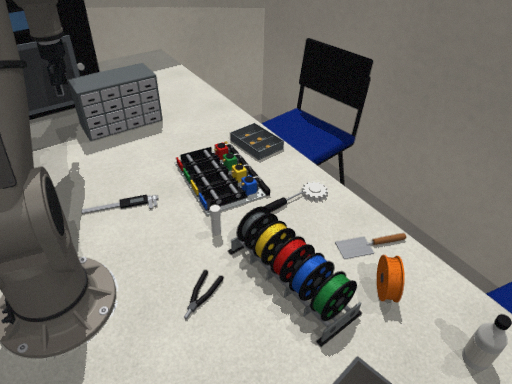

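The top view shows the storage rack at right: from column 304 to 402, row ~218, the spools run grey, yellow, red, blue, green. The orange look-alike stands at (405,156). The feed rack is at left, with feeder boxes red (146,170), green (171,173), yellow (196,176) and blue (222,180). I'll fit rack models and check them with overlays.

```bash
cat > h.py <<'E'
from station import robot, grab_frame, search_frame
import cv2, numpy as np
from scipy.optimize import least_squares
def proj(f,X):
    return cv2.projectPoints(np.asarray(X,float).reshape(-1,3),cv2.Rodrigues(f["R"])[0],f["t"],f["mtx"],f["D"])[0][:,0]
HUE={"red":(172,6),"yellow":(20,34),"green":(45,85),"blue":(105,128)}
def mask(img,c):
    h,s,v=cv2.split(cv2.cvtColor(img,cv2.COLOR_RGB2HSV)); a,b=HUE[c]
    m=((h>=a)|(h<=b)) if a>b else ((h>=a)&(h<=b))
    return (m&(s>130)&(v>50)).astype(np.uint8)
def blobs(img,c,amin=15):
    n,_,st,ce=cv2.connectedComponentsWithStats(mask(img,c))
    return [(ce[i].round(1).tolist(),st[i].tolist()) for i in range(1,n) if st[i][4]>=amin]
def frame(p):  # x,y,yaw -> R,t
    c,s=np.cos(p[2]),np.sin(p[2]); return np.array([[c,-s,0],[s,c,0],[0,0,1]]),np.array([p[0],p[1],0])
def pts(p,L): R,t=frame(p); return np.asarray(L)@R.T+t
def circle(yc,y,r=.055,n=40,z=.082):
    a=np.linspace(0,2*np.pi,n); return np.c_[r*np.cos(a),0*a+y+yc,z+r*np.sin(a)]
def overlay(f,P,S,name,roi,k):
    x0,y0,w,h=roi
    im=cv2.resize(f["color"][y0:y0+h,x0:x0+w],None,fx=k,fy=k,interpolation=cv2.INTER_CUBIC)[:,:,::-1].copy()
    for p,ys in S:
        for yc in ys:
            for y in (-.018,.018):
                q=(proj(f,pts(p,circle(yc,y)))-[x0,y0]+.5)*k
                cv2.polylines(im,[q.astype(np.int32)],True,(255,0,255),1)
    for X in P:
        q=(proj(f,X)-[x0,y0]+.5)*k; cv2.polylines(im,[q.astype(np.int32)],True,(255,255,0),1)
    cv2.imwrite(name,im)
E
python3 - <<'E'
from h import *
f=grab_frame("top"); g=grab_frame("side")
for c in HUE: print(c,blobs(f["color"],c),"|side",blobs(g["color"],c,25))
E
```

```text
red [([146.9, 170.9], [137, 164, 18, 15, 159]), ([355.9, 217.2], [348, 199, 15, 37, 398]), ([138.8, 225.6], [129, 224, 20, 4, 45]), ([346.3, 228.1], [344, 226, 5, 5, 15])] |side [([221.0, 150.5], [215, 143, 13, 17, 116]), ([179.6, 163.7], [177, 157, 6, 14, 43]), ([286.4, 253.2], [273, 239, 33, 36, 415])]
yellow [([131.0, 153.8], [127, 153, 9, 3, 17]), ([197.1, 177.3], [188, 170, 18, 16, 168]), ([329.6, 219.2], [322, 201, 15, 37, 430]), ([190.0, 232.3], [180, 230, 20, 5, 49])] |side [([238.3, 172.6], [232, 164, 15, 19, 170]), ([194.3, 187.0], [190, 179, 9, 17, 66]), ([267.6, 236.3], [255, 223, 32, 34, 377]), ([282.8, 235.7], [280, 233, 6, 6, 26]), ([270.4, 246.4], [268, 244, 6, 6, 28])]
green [([164.6, 174.1], [163, 168, 5, 12, 27]), ([175.5, 174.3], [171, 168, 8, 13, 64]), ([406.2, 212.0], [399, 197, 14, 34, 265])] |side [([229.7, 161.2], [223, 154, 14, 16, 118]), ([186.4, 174.2], [183, 168, 7, 15, 41]), ([328.6, 290.6], [314, 274, 35, 39, 512])]
blue [([89.0, 30.9], [37, 0, 113, 72, 6782]), ([452.1, 31.8], [394, 0, 112, 71, 5544]), ([222.5, 180.2], [215, 173, 16, 15, 131]), ([380.6, 215.3], [373, 197, 15, 37, 376]), ([215.9, 235.6], [207, 234, 19, 4, 41])] |side [([309.2, 134.4], [262, 108, 93, 56, 2567]), ([249.4, 186.3], [242, 177, 15, 19, 182]), ([202.8, 200.6], [199, 193, 9, 17, 67]), ([306.1, 270.8], [292, 255, 35, 38, 480]), ([502.9, 295.8], [487, 282, 25, 31, 407])]
```

```bash
cat >> h.py <<'E'
LAN=["blue","yellow","green","red"]; LY={c:.072*(i-1.5) for i,c in enumerate(LAN)}
SB=["green","blue","red","yellow","grey"]; SY={c:.066*(i-2) for i,c in enumerate(SB)}
E
python3 - <<'E'
from h import *
f=grab_frame("top"); g=grab_frame("side")
T={"red":(355.9,217.2),"yellow":(329.6,219.2),"green":(404.5,213.3),"blue":(380.6,215.3)}
B={"red":(146.9,170.9),"yellow":(197.1,177.3),"blue":(222.5,180.2)}
F={"red":(138.8,225.6),"yellow":(190,232.3),"blue":(215.9,235.6)}
rs=lambda p:np.concatenate([proj(f,pts(p,[[0,SY[c],.115]]))[0]-T[c] for c in T])
a=least_squares(rs,[.51,-.24,.08]); ps=a.x
rf=lambda p:np.concatenate([proj(f,pts(p[:3],[[.084,LY[c],.045]]))[0]-B[c] for c in B]+[proj(f,pts(p[:3],[[p[3],LY[c],.02]]))[0]-F[c] for c in F])
b=least_squares(rf,[.55,.22,-.1,-.07]); pf=b.x
print("store",ps.round(4),a.fun.round(1)); print("feed",pf.round(4),b.fun.round(1))
np.save("p.npy",np.array([ps,pf[:3]]))
P=[]
for y in LY.values():
    P+= [pts(pf[:3],[[-.0735,y-.026,.04],[.0735,y-.026,.04],[.0735,y+.026,.04],[-.0735,y+.026,.04]]), pts(pf[:3],[[.084-.005,y,.052],[.084+.005,y,.052]])]
S=[(ps,SY.values())]
overlay(f,P,S,"pics/ovt.png",(110,140,320,115),2.5)
overlay(g,P,S,"pics/ovs.png",(160,130,210,210),2.8)
E
```

```text
store [ 0.5132 -0.2467  0.084 ] [-0.6  0.   0.4 -0.   0.5 -0.  -0.3 -0. ]
feed [ 0.543   0.2187 -0.1217 -0.0682] [-1.  -0.4 -0.2 -0.1  0.3  0.4  0.9 -0.3  0.2  0.1 -0.1  0.4]
```

View pics/ovt.png

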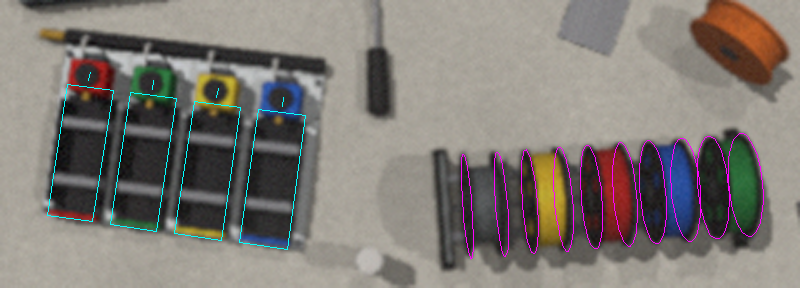

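View pics/ovs.png

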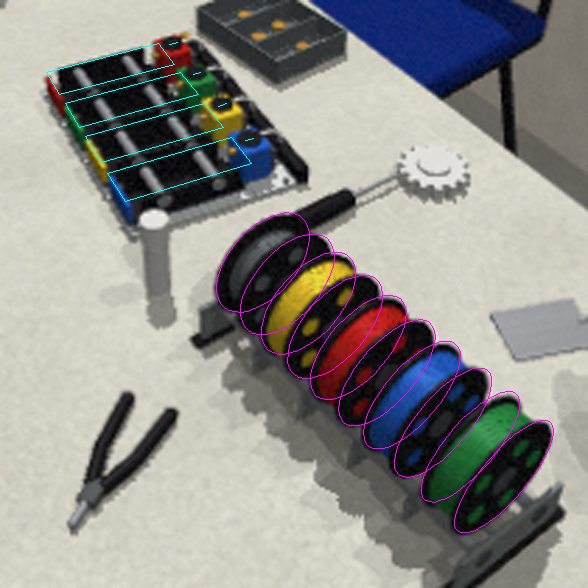

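The overlays agree with both views to within a few mm. Feeder lanes from the −y side are blue, yellow, green, red. Starting the approach to the green spool at about (0.524, −0.378).

Call:
{"method": "apply_moves", "body": {
  "rows": [
    {"twist": [0,0,3],"slide": [0.7,-0.7,0.25],"hand": 0.3},
    {"twist": [0,0,3],"slide": [0.7,-0.7,0.25],"hand": 0.3},
    {"twist": [0,0,3],"slide": [0.7,-0.7,0.25],"hand": 0.3},
    {"twist": [0,0,3],"slide": [0.7,-0.7,0.25],"hand": 0.3},
    {"twist": [0,0,3],"slide": [0.7,-0.7,0.25],"hand": 0.3},
    {"twist": [0,0,3],"slide": [0.7,-0.7,0.25],"hand": 0.3},
    {"twist": [0,0,3],"slide": [0.7,-0.7,0.25],"hand": 0.3},
    {"twist": [0,0,3],"slide": [0.7,-0.7,0.25],"hand": 0.3}
  ],
  "squeeze": 40
}}

```text
t: 2.3
position: [0.506, 0.3551, 0.2985]
tcp_rot: [-0.127, 3.139, 0.0]
wrist_force: [0.4, 0.4, -0.7]
grip_width: 0.0556
gripper_force: 0.0
```

Call:
{"method": "apply_moves", "body": {
  "rows": [
    {"twist": [0,0,0],"slide": [0.1,-1,0],"hand": 0.3},
    {"twist": [0,0,0],"slide": [0.1,-1,0],"hand": 0.3},
    {"twist": [0,0,0],"slide": [0,-1,0],"hand": 0.3},
    {"twist": [0,0,0],"slide": [0,-1,0],"hand": 0.3},
    {"twist": [0,0,0],"slide": [0,-1,0],"hand": 0.3},
    {"twist": [0,0,0],"slide": [0,-1,0],"hand": 0.3},
    {"twist": [0,0,0],"slide": [0,-1,0],"hand": 0.3},
    {"twist": [0,0,0],"slide": [0,-1,0],"hand": 0.3}
  ]
}}

```text
t: 3.3
position: [0.5148, -0.0453, 0.2982]
tcp_rot: [-0.124, 3.139, 0.0]
wrist_force: [0.5, -0.9, 0.4]
grip_width: 0.0553
gripper_force: 0.0
```

Call:
{"method": "apply_moves", "body": {
  "rows": [
    {"twist": [0,0,0.3],"slide": [0.1,-1,0],"hand": 0.3},
    {"twist": [0,0,0],"slide": [0.1,-1,0],"hand": 0.3},
    {"twist": [0,0,0],"slide": [0,-1,0],"hand": 0.3},
    {"twist": [0,0,0],"slide": [0,-1,0],"hand": 0.3},
    {"twist": [0,0,0],"slide": [0,-1,-0.4],"hand": 0.3},
    {"twist": [0,0,0],"slide": [0,-1,-0.4],"hand": 0.3},
    {"twist": [0,0,0],"slide": [0,-0.65,-0.4],"hand": 0.3},
    {"twist": [0,0,0],"slide": [0,0,-0.6],"hand": 0.3}
  ]
}}

```text
t: 4.3
position: [0.5241, -0.3795, 0.2076]
tcp_rot: [-0.126, 3.139, -0.003]
wrist_force: [0.5, 0.8, -0.7]
grip_width: 0.0555
gripper_force: 0.0
```

Run:
```python
from h import *
o=robot.get_obs(); print(o["position"].round(4) if hasattr(o["position"],"round") else o["position"],o["grip_width"])
ps,pf=np.load("p.npy"); g=grab_frame("side"); f=grab_frame("top")
a=g["color"][180:340,220:400]; b=f["color"][150:270,290:440]
im=np.hstack([cv2.resize(a,(420,373)),cv2.resize(b,(380,373))]); cv2.imwrite("pics/c1.png",im[:,:,::-1])
```

```text
[ 0.5241 -0.3795  0.2076] 0.05553040978159371
```

View pics/c1.png

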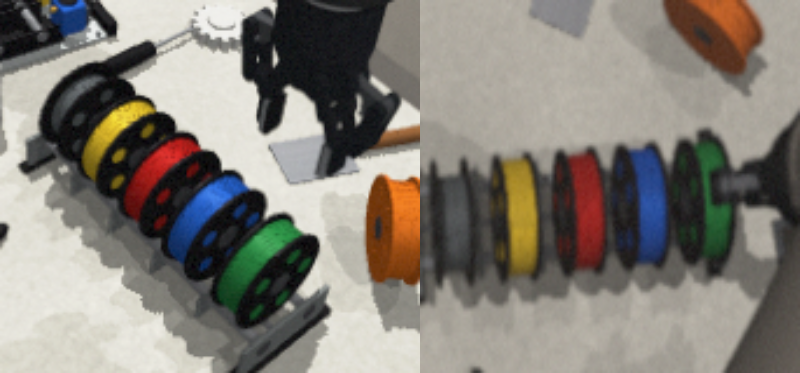

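The side crop shows the hand above the green spool, with its fingertips either side of the rim; the top crop agrees. Descending.

Call:
{"method": "apply_moves", "body": {
  "rows": [
    {"twist": [0,0,0],"slide": [0,0.03,-0.5],"hand": 0.3},
    {"twist": [0,0,0],"slide": [0,0,-0.5],"hand": 0.3},
    {"twist": [0,0,0],"slide": [0,0,-0.4],"hand": 0.3},
    {"twist": [0,0,0],"slide": [0,0,-0.4],"hand": 0.3},
    {"twist": [0,0,0],"slide": [0,0,-0.35],"hand": 0.3},
    {"twist": [0,0,0],"slide": [0,0,0],"hand": 0.3}
  ]
}}

```text
t: 5.15
position: [0.5244, -0.3743, 0.0992]
tcp_rot: [0.132, -3.137, -0.001]
wrist_force: [0.3, -0.7, 1.0]
grip_width: 0.0556
gripper_force: 0.0
```

Call:
{"method": "apply_moves", "body": {
  "rows": [
    {"twist": [0,0,0],"slide": [0,0,0],"hand": -0.1},
    {"twist": [0,0,0],"slide": [0,0,0],"hand": -0.3},
    {"twist": [0,0,0],"slide": [0,0,0],"hand": -0.6},
    {"twist": [0,0,0],"slide": [0,0,0],"hand": -0.6},
    {"twist": [0,0,0],"slide": [0,0,0],"hand": -0.6}
  ]
}}

```text
t: 5.78
position: [0.5254, -0.3751, 0.1012]
tcp_rot: [-0.132, 3.138, -0.001]
wrist_force: [0.3, -0.8, 6.7]
grip_width: 0.0332
gripper_force: 40.2
```

Call:
{"method": "apply_moves", "body": {
  "rows": [
    {"twist": [0,0,0],"slide": [0,0,0.2],"hand": -0.6},
    {"twist": [0,0,0],"slide": [0,0,0.3],"hand": -0.6},
    {"twist": [0,0,0],"slide": [0,0,0.3],"hand": -0.6},
    {"twist": [0,0,0],"slide": [0,0,0],"hand": -0.6}
  ],
  "squeeze": 50
}}

```text
t: 6.28
position: [0.5257, -0.3751, 0.1421]
tcp_rot: [-0.132, 3.137, -0.002]
wrist_force: [-0.3, -0.5, -2.2]
grip_width: 0.0319
gripper_force: 49.7
```

Run:
```python
from h import *
o=robot.get_obs(); print(o["position"],o["grip_width"],o["wrist_force"])
g=grab_frame("side"); f=grab_frame("top")
a=g["color"][180:340,220:400]; b=f["color"][150:270,290:440]
im=np.hstack([cv2.resize(a,(420,373)),cv2.resize(b,(380,373))]); cv2.imwrite("pics/c2.png",im[:,:,::-1])
```

```text
[ 0.52569566 -0.37508342  0.14211144] 0.03194251263081162 [-0.34122858 -0.45624719 -2.23381981]
```

View pics/c2.png

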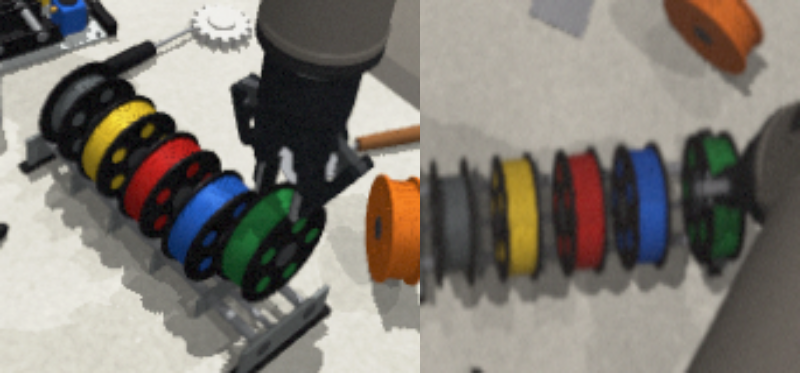

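The green spool is clear of the rods in both crops and held level. Carrying it to the green lane at (0.547, 0.254).

Call:
{"method": "apply_moves", "body": {
  "rows": [
    {"twist": [0,0,0],"slide": [0,0,0.8],"hand": -0.6},
    {"twist": [0,0,-1.7],"slide": [0,0.2,0.8],"hand": -0.6},
    {"twist": [0,0,-1.7],"slide": [0,0.6,0.8],"hand": -0.6},
    {"twist": [0,0,-1.7],"slide": [0,0.9,0.7],"hand": -0.6},
    {"twist": [0,0,-1.7],"slide": [0,0.9,0],"hand": -0.6},
    {"twist": [0,0,-1.7],"slide": [0,0.9,0],"hand": -0.6},
    {"twist": [0,0,-1.7],"slide": [0,0.9,0],"hand": -0.6},
    {"twist": [0,0,-1.6],"slide": [0,0.9,0],"hand": -0.6}
  ]
}}

```text
t: 7.38
position: [0.5245, -0.1081, 0.295]
tcp_rot: [-0.192, -3.135, 0.0]
wrist_force: [1.5, -0.3, -3.0]
grip_width: 0.0318
gripper_force: 50.3
```

Call:
{"method": "apply_moves", "body": {
  "rows": [
    {"twist": [0,0,0],"slide": [0.06,1,0],"hand": -0.6},
    {"twist": [0,0,0],"slide": [0.06,1,0],"hand": -0.6},
    {"twist": [0,0,0],"slide": [0.06,1,0],"hand": -0.6},
    {"twist": [0,0,0],"slide": [0.06,1,0],"hand": -0.6},
    {"twist": [0,0,0],"slide": [0.06,1,0],"hand": -0.6},
    {"twist": [0,0,0],"slide": [0.06,1,0],"hand": -0.6},
    {"twist": [0,0,0],"slide": [0.06,0.9,0],"hand": -0.6},
    {"twist": [0,0,0],"slide": [0,0.4,0],"hand": -0.6}
  ]
}}

```text
t: 8.38
position: [0.5452, 0.2581, 0.2943]
tcp_rot: [-0.186, -3.135, 0.001]
wrist_force: [0.3, -0.4, -2.5]
grip_width: 0.0319
gripper_force: 50.5
```

Call:
{"method": "apply_moves", "body": {
  "rows": [
    {"twist": [0,0,0],"slide": [0.05,-0.07,-0.5],"hand": -0.6},
    {"twist": [0,0,0],"slide": [0,0,-0.7],"hand": -0.6},
    {"twist": [0,0,0],"slide": [0,0,-0.7],"hand": -0.6},
    {"twist": [0,0,0],"slide": [0,0,-0.6],"hand": -0.6},
    {"twist": [0,0,0],"slide": [0,0,-0.5],"hand": -0.6},
    {"twist": [0,0,0],"slide": [0,0,-0.3],"hand": -0.6},
    {"twist": [0,0,0],"slide": [0,0,0],"hand": -0.6}
  ]
}}

```text
t: 9.25
position: [0.5481, 0.2512, 0.1296]
tcp_rot: [-0.192, -3.134, 0.002]
wrist_force: [0.0, 0.5, -1.9]
grip_width: 0.032
gripper_force: 50.1
```

Run:
```python
from h import *
o=robot.get_obs(); print(o["position"],o["grip_width"],o["wrist_force"])
g=grab_frame("side"); f=grab_frame("top")
a=g["color"][110:240,150:290]; b=f["color"][130:260,110:260]
im=np.hstack([cv2.resize(a,(400,372)),cv2.resize(b,(400,347)) if 0 else cv2.resize(b,(400,372))]); cv2.imwrite("pics/c3.png",im[:,:,::-1])
```

```text
[0.54809618 0.25124332 0.1296438 ] 0.03200487891276694 [ 0.01191901  0.53569337 -1.90812476]
```

View pics/c3.png

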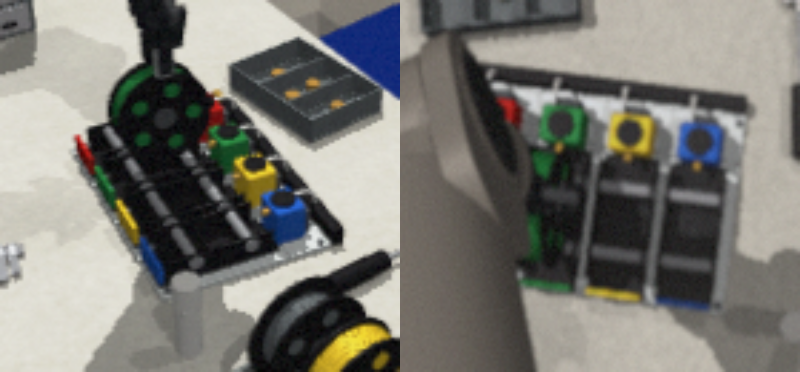

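The side crop shows the spool just above the green lane, and the top crop shows it in line with the green box at (560,125). Lowering gently.

Call:
{"method": "apply_moves", "body": {
  "rows": [
    {"twist": [0,0,0],"slide": [0,0.06,-0.2],"hand": -0.6},
    {"twist": [0,0,0],"slide": [0,0,-0.15],"hand": -0.6},
    {"twist": [0,0,0],"slide": [0,0,-0.1],"hand": -0.6},
    {"twist": [0,0,0],"slide": [0,0,-0.06],"hand": -0.6},
    {"twist": [0,0,0],"slide": [0,0,0],"hand": -0.6}
  ]
}}

```text
t: 9.98
position: [0.5484, 0.2548, 0.1047]
tcp_rot: [-0.191, -3.135, 0.0]
wrist_force: [0.5, -0.3, -1.7]
grip_width: 0.032
gripper_force: 50.2
```

Call:
{"method": "apply_moves", "body": {
  "rows": [
    {"twist": [0,0,0],"slide": [0,0,-0.03],"hand": -0.6},
    {"twist": [0,0,0],"slide": [0,0,-0.03],"hand": -0.6},
    {"twist": [0,0,0],"slide": [0,0,-0.03],"hand": -0.6},
    {"twist": [0,0,0],"slide": [0,0,0],"hand": -0.6}
  ]
}}

```text
t: 10.48
position: [0.5496, 0.2548, 0.1013]
tcp_rot: [0.192, 3.134, 0.001]
wrist_force: [1.4, -1.3, 7.9]
grip_width: 0.0318
gripper_force: 54.5
```

Call:
{"method": "apply_moves", "body": {
  "rows": [
    {"twist": [0,0,0],"slide": [0,0,0],"hand": -0.1},
    {"twist": [0,0,0],"slide": [0,0,0],"hand": 0.1},
    {"twist": [0,0,0],"slide": [0,0,0],"hand": 0.3},
    {"twist": [0,0,0],"slide": [0,0,0],"hand": 0.3},
    {"twist": [0,0,0],"slide": [0,0,0.3],"hand": 0.3},
    {"twist": [0,0,0],"slide": [0,0,0.5],"hand": 0.3},
    {"twist": [0,0,0],"slide": [0,0,0.9],"hand": 0.3},
    {"twist": [0,0,1.5],"slide": [0,-0.4,0.9],"hand": 0.3}
  ]
}}

```text
t: 11.48
position: [0.5482, 0.2359, 0.2326]
tcp_rot: [0.146, 3.138, 0.001]
wrist_force: [-0.3, -0.0, 0.4]
grip_width: 0.0556
gripper_force: 0.0
```

Call:
{"method": "apply_moves", "body": {
  "rows": [
    {"twist": [0,0,1.3],"slide": [-0.05,-0.9,0],"hand": 0.3},
    {"twist": [0,0,1.3],"slide": [-0.05,-1,0],"hand": 0.3},
    {"twist": [0,0,1.3],"slide": [-0.05,-1,0],"hand": 0.3},
    {"twist": [0,0,1.3],"slide": [-0.05,-1,0],"hand": 0.3},
    {"twist": [0,0,1.3],"slide": [-0.1,-1,0],"hand": 0.3},
    {"twist": [0,0,1.3],"slide": [-0.1,-1,0],"hand": 0.3},
    {"twist": [0,0,1.3],"slide": [-0.1,-1,0],"hand": 0.3},
    {"twist": [0,0,1],"slide": [-0.1,-1,0],"hand": 0.3}
  ]
}}

```text
t: 12.48
position: [0.5183, -0.1618, 0.2316]
tcp_rot: [-0.128, 3.138, 0.0]
wrist_force: [0.5, 0.6, 1.0]
grip_width: 0.0558
gripper_force: 0.0
```

Call:
{"method": "apply_moves", "body": {
  "rows": [
    {"twist": [0,0,0],"slide": [0,-1,0],"hand": 0.3},
    {"twist": [0,0,0],"slide": [0,-1,0],"hand": 0.3},
    {"twist": [0,0,0],"slide": [0,-0.8,0],"hand": 0.3},
    {"twist": [0,0,0],"slide": [0,-0.2,0],"hand": 0.3},
    {"twist": [0,0,0],"slide": [0,0,-0.3],"hand": 0.3},
    {"twist": [0,0,0],"slide": [0,0,0],"hand": 0.3}
  ]
}}

```text
t: 13.22
position: [0.5182, -0.3082, 0.2141]
tcp_rot: [0.129, -3.137, -0.002]
wrist_force: [-0.0, -0.2, 0.1]
grip_width: 0.0558
gripper_force: 0.0
```

Run:
```python
from h import *
g=grab_frame("side"); f=grab_frame("top")
ps,pf=np.load("p.npy")
# seat check: green winding blobs near feed lane
for c in ("green","blue"): print(c,blobs(g["color"],c,60),blobs(f["color"],c,60))
a=g["color"][110:330,150:370]; b=f["color"][130:270,110:440]
im=np.vstack([cv2.resize(a,(300,300)),np.zeros((1,300,3),np.uint8)])[:300]
im=np.hstack([im,cv2.resize(b,(500,212))[[min(i,211) for i in range(300)]]]); cv2.imwrite("pics/c4.png",im[:,:,::-1])
```

```text
green [([199.9, 145.3], [191, 140, 25, 18, 99]), ([229.7, 161.4], [224, 154, 13, 16, 114])] [([175.8, 174.4], [171, 168, 9, 13, 63]), ([160.5, 201.1], [154, 184, 16, 37, 349])]
blue [([291.7, 128.9], [262, 108, 49, 51, 1230]), ([249.3, 186.3], [242, 177, 15, 19, 183]), ([202.8, 200.5], [199, 193, 8, 17, 67]), ([306.1, 270.8], [292, 255, 35, 38, 482]), ([502.9, 295.9], [487, 282, 25, 31, 405])] [([89.2, 31.1], [37, 0, 113, 72, 6853]), ([453.5, 30.3], [394, 0, 112, 71, 5997]), ([222.6, 179.9], [215, 173, 16, 15, 127]), ([378.6, 201.6], [373, 198, 12, 8, 72]), ([381.3, 225.0], [376, 217, 12, 17, 169])]
```

View pics/c4.png

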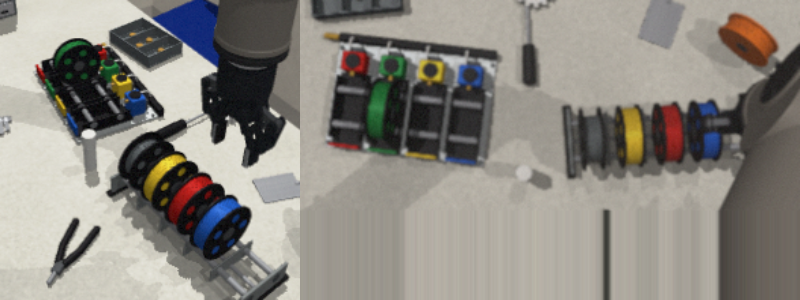

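Green stands in its lane at (388,110) in the crop, and the hand is above the blue spool. Descending.

Call:
{"method": "apply_moves", "body": {
  "rows": [
    {"twist": [0,0,0],"slide": [0,-0.05,-0.5],"hand": 0.3},
    {"twist": [0,0,0],"slide": [0,0,-0.5],"hand": 0.3},
    {"twist": [0,0,0],"slide": [0,0,-0.5],"hand": 0.3},
    {"twist": [0,0,0],"slide": [0,0,-0.5],"hand": 0.3},
    {"twist": [0,0,0],"slide": [0,0,-0.26],"hand": 0.3},
    {"twist": [0,0,0],"slide": [0,0,0],"hand": 0.3}
  ]
}}

```text
t: 14.08
position: [0.5184, -0.3121, 0.1021]
tcp_rot: [0.128, -3.138, -0.001]
wrist_force: [-0.0, -0.5, -1.4]
grip_width: 0.0556
gripper_force: 0.0
```

Call:
{"method": "apply_moves", "body": {
  "rows": [
    {"twist": [0,0,0],"slide": [0,0,0],"hand": -0.1},
    {"twist": [0,0,0],"slide": [0,0,0],"hand": -0.3},
    {"twist": [0,0,0],"slide": [0,0,0],"hand": -0.6},
    {"twist": [0,0,0],"slide": [0,0,0],"hand": -0.6},
    {"twist": [0,0,0],"slide": [0,0,0],"hand": -0.6}
  ]
}}

```text
t: 14.7
position: [0.5195, -0.3125, 0.1041]
tcp_rot: [-0.127, 3.137, 0.0]
wrist_force: [-3.2, 5.6, 19.4]
grip_width: 0.0172
gripper_force: 9.8
```

Opening 17 mm is too narrow for a 36 mm spool, so I'm checking with a picture.

Run:
```python
from h import *
o=robot.get_obs(); print(o["position"],o["grip_width"],o["gripper_force"],o["wrist_force"])
g=grab_frame("side"); f=grab_frame("top")
a=g["color"][200:330,220:380]; b=f["color"][160:270,310:440]
im=np.hstack([cv2.resize(a,(420,341)),cv2.resize(b,(380,341))]); cv2.imwrite("pics/c5.png",im[:,:,::-1])
```

```text
[ 0.51952886 -0.3124597   0.10411309] 0.017225234220328234 9.769360721111298 [-3.2099393   5.58710208 19.40273517]
```

View pics/c5.png

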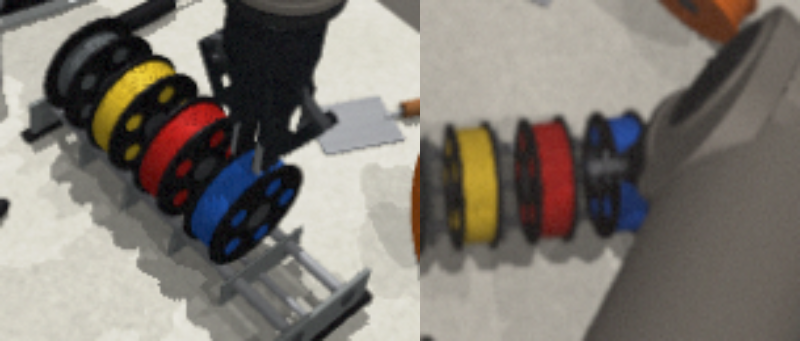

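The blue spool still stands in its bay. The pads seem to be wedged high on the rim (upward force 19 N). I'll reopen, grip deeper, and check the force as I go.

Call:
{"method": "apply_moves", "body": {
  "rows": [
    {"twist": [0,0,0],"slide": [0,0,0],"hand": -0.4},
    {"twist": [0,0,0],"slide": [0,0,0],"hand": -0.2},
    {"twist": [0,0,0],"slide": [0,0,0],"hand": 0.1},
    {"twist": [0,0,0],"slide": [0,0,0],"hand": 0.3},
    {"twist": [0,0,0],"slide": [0,0,0],"hand": 0.3}
  ],
  "squeeze": 40
}}

```text
t: 15.42
position: [0.5184, -0.3127, 0.1023]
tcp_rot: [0.127, -3.139, 0.0]
wrist_force: [-0.9, -0.0, -0.5]
grip_width: 0.0552
gripper_force: 0.0
```

Run:
```python
from h import *
o=robot.get_obs(); print(o["position"],o["grip_width"],o["gripper_force"],o["wrist_force"])
g=grab_frame("side"); f=grab_frame("top")
ps,pf=np.load("p.npy")
overlay(g,[],[(ps,[SY["blue"],SY["red"]])],"pics/a.png",(250,220,100,100),5)
overlay(f,[],[(ps,[SY["blue"],SY["red"]])],"pics/b.png",(325,170,75,100),4)
a=cv2.imread("pics/a.png");b=cv2.imread("pics/b.png")
cv2.imwrite("pics/c6.png",np.hstack([a,cv2.copyMakeBorder(b,0,100,0,0,0)]))
```

```text
[ 0.51842542 -0.31265897  0.10232136] 0.05516826752656524 0.0 [-0.86347241 -0.01850201 -0.52966114]
```

View pics/c6.png

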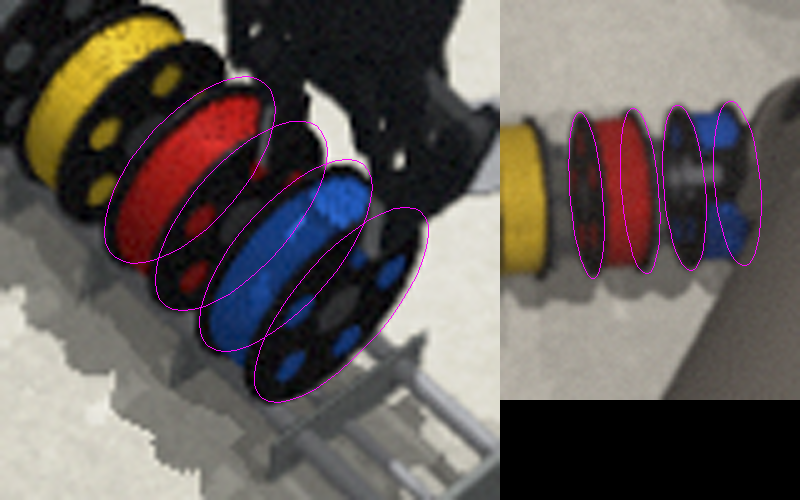

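Blue stands undisturbed, and the model circles match to about 3 mm. Going 15 mm deeper before gripping.

Call:
{"method": "apply_moves", "body": {
  "rows": [
    {"twist": [0,0,0],"slide": [0,0,-0.1],"hand": 0.3},
    {"twist": [0,0,0],"slide": [0,0,-0.1],"hand": 0.3},
    {"twist": [0,0,0],"slide": [0,0,-0.1],"hand": 0.3},
    {"twist": [0,0,0],"slide": [0,0,0],"hand": 0.3}
  ]
}}

```text
t: 16.02
position: [0.5181, -0.3125, 0.0868]
tcp_rot: [0.127, -3.138, -0.0]
wrist_force: [0.2, -0.4, 0.5]
grip_width: 0.0557
gripper_force: 0.0
```

Call:
{"method": "apply_moves", "body": {
  "rows": [
    {"twist": [0,0,0],"slide": [0,0,0],"hand": -0.1},
    {"twist": [0,0,0],"slide": [0,0,0],"hand": -0.2},
    {"twist": [0,0,0],"slide": [0,0,0],"hand": -0.3},
    {"twist": [0,0,0],"slide": [0,0,0],"hand": -0.4},
    {"twist": [0,0,0],"slide": [0,0,0],"hand": -0.4}
  ]
}}

```text
t: 16.65
position: [0.5186, -0.3128, 0.0876]
tcp_rot: [-0.127, 3.139, -0.001]
wrist_force: [0.3, -1.8, 3.0]
grip_width: 0.0349
gripper_force: 40.0
```

Call:
{"method": "apply_moves", "body": {
  "rows": [
    {"twist": [0,0,0],"slide": [0,0,0.2],"hand": -0.4},
    {"twist": [0,0,0],"slide": [0,0,0.4],"hand": -0.4},
    {"twist": [0,0,0],"slide": [0,0,0.6],"hand": -0.4},
    {"twist": [0,0,0],"slide": [0,0,0.8],"hand": -0.4},
    {"twist": [0,0,0],"slide": [0,0,0.8],"hand": -0.4},
    {"twist": [0,0,-1.6],"slide": [0.02,0.4,0.5],"hand": -0.4},
    {"twist": [0,0,-2],"slide": [0.02,0.7,0],"hand": -0.4},
    {"twist": [0,0,-2],"slide": [0.02,0.9,0],"hand": -0.4}
  ],
  "squeeze": 50
}}

```text
t: 17.65
position: [0.5212, -0.2124, 0.2539]
tcp_rot: [0.031, 3.14, -0.0]
wrist_force: [0.3, -0.0, -3.0]
grip_width: 0.0349
gripper_force: 50.8
```

Call:
{"method": "apply_moves", "body": {
  "rows": [
    {"twist": [0,0,-2],"slide": [0.04,1,0],"hand": -0.4},
    {"twist": [0,0,-2],"slide": [0.04,1,0],"hand": -0.4},
    {"twist": [0,0,-2],"slide": [0.04,1,0],"hand": -0.4},
    {"twist": [0,0,0],"slide": [0.04,1,0],"hand": -0.4},
    {"twist": [0,0,0],"slide": [0.02,1,0],"hand": -0.4},
    {"twist": [0,0,0],"slide": [0.02,0.9,0],"hand": -0.4},
    {"twist": [0,0,0],"slide": [0,0.4,0],"hand": -0.4},
    {"twist": [0,0,0],"slide": [0,0,0],"hand": -0.4}
  ]
}}

```text
t: 18.65
position: [0.5314, 0.1033, 0.2531]
tcp_rot: [0.188, 3.136, 0.0]
wrist_force: [1.2, -0.5, -4.3]
grip_width: 0.035
gripper_force: 50.9
```

Call:
{"method": "apply_moves", "body": {
  "rows": [
    {"twist": [0,0,0],"slide": [-0.03,0.16,-0.4],"hand": -0.4},
    {"twist": [0,0,0],"slide": [0,0,-0.7],"hand": -0.4},
    {"twist": [0,0,0],"slide": [0,0,-0.7],"hand": -0.4},
    {"twist": [0,0,0],"slide": [0,0,-0.6],"hand": -0.4},
    {"twist": [0,0,0],"slide": [0,0,-0.3],"hand": -0.4},
    {"twist": [0,0,0],"slide": [0,0,-0.2],"hand": -0.4},
    {"twist": [0,0,0],"slide": [0,0,-0.15],"hand": -0.4},
    {"twist": [0,0,0],"slide": [0,0,0],"hand": -0.4}
  ]
}}

```text
t: 19.65
position: [0.5301, 0.1103, 0.1]
tcp_rot: [0.191, 3.136, -0.0]
wrist_force: [0.1, 0.2, -4.2]
grip_width: 0.0348
gripper_force: 50.8
```

Call:
{"method": "apply_moves", "body": {
  "rows": [
    {"twist": [0,0,0],"slide": [0,0.02,-0.1],"hand": -0.4},
    {"twist": [0,0,0],"slide": [0,0,-0.08],"hand": -0.4},
    {"twist": [0,0,0],"slide": [0,0,-0.04],"hand": -0.4},
    {"twist": [0,0,0],"slide": [0,0,-0.03],"hand": -0.4},
    {"twist": [0,0,0],"slide": [0,0,0],"hand": -0.4}
  ]
}}

```text
t: 20.27
position: [0.531, 0.1115, 0.0883]
tcp_rot: [0.191, 3.134, 0.001]
wrist_force: [0.8, -0.6, 9.3]
grip_width: 0.0348
gripper_force: 52.5
```

Call:
{"method": "apply_moves", "body": {
  "rows": [
    {"twist": [0,0,0],"slide": [0,0,0],"hand": -0.1},
    {"twist": [0,0,0],"slide": [0,0,0],"hand": 0.1},
    {"twist": [0,0,0],"slide": [0,0,0],"hand": 0.3},
    {"twist": [0,0,0],"slide": [0,0,0],"hand": 0.3},
    {"twist": [0,0,0],"slide": [0,0,0.4],"hand": 0.3},
    {"twist": [0,0,0],"slide": [0,0,0.7],"hand": 0.3},
    {"twist": [0,0,0],"slide": [0,0,0.9],"hand": 0.3},
    {"twist": [0,0,1.6],"slide": [-0.05,-0.4,0.7],"hand": 0.3}
  ]
}}

```text
t: 21.28
position: [0.5277, 0.0923, 0.2241]
tcp_rot: [0.143, 3.138, 0.001]
wrist_force: [0.3, 0.2, -0.2]
grip_width: 0.0556
gripper_force: 0.0
```

Call:
{"method": "apply_moves", "body": {
  "rows": [
    {"twist": [0,0,2],"slide": [-0.05,-0.8,0],"hand": 0.3},
    {"twist": [0,0,2],"slide": [-0.05,-1,0],"hand": 0.3},
    {"twist": [0,0,2],"slide": [-0.05,-1,0],"hand": 0.3},
    {"twist": [0,0,2],"slide": [-0.05,-1,0],"hand": 0.3},
    {"twist": [0,0,2],"slide": [-0.05,-1,0],"hand": 0.3},
    {"twist": [0,0,0],"slide": [-0.05,-1,0],"hand": 0.3},
    {"twist": [0,0,0],"slide": [0,-0.7,0],"hand": 0.3},
    {"twist": [0,0,0],"slide": [0,-0.2,0],"hand": 0.3}
  ]
}}

```text
t: 22.28
position: [0.5118, -0.246, 0.2224]
tcp_rot: [0.122, -3.139, 0.001]
wrist_force: [1.1, 0.5, -0.1]
grip_width: 0.0556
gripper_force: 0.0
```

Run:
```python
from h import *
g=grab_frame("side"); f=grab_frame("top")
for c in ("green","blue","red"): print(c,blobs(g["color"],c,60),blobs(f["color"],c,60))
a=g["color"][110:330,150:370]; b=f["color"][130:270,110:440]
im=np.hstack([cv2.resize(a,(350,300)),cv2.copyMakeBorder(cv2.resize(b,(450,191)),0,109,0,0,0)]); cv2.imwrite("pics/c7.png",im[:,:,::-1])
```

```text
green [([199.8, 145.3], [190, 140, 26, 17, 100])] [([175.8, 174.4], [171, 168, 9, 13, 66]), ([160.5, 201.2], [154, 184, 16, 36, 348])]
blue [([276.1, 126.5], [262, 115, 25, 26, 295]), ([336.9, 141.8], [322, 127, 33, 34, 530]), ([217.5, 169.2], [207, 162, 28, 22, 163]), ([249.4, 186.3], [242, 177, 15, 19, 182]), ([203.0, 200.7], [199, 193, 9, 17, 70]), ([502.9, 295.8], [487, 282, 25, 31, 406])] [([89.2, 31.2], [37, 0, 113, 72, 6854]), ([453.6, 30.1], [394, 0, 112, 71, 6058]), ([222.6, 180.2], [215, 173, 16, 15, 133]), ([215.1, 208.2], [208, 190, 16, 38, 412])]
red [([286.3, 253.2], [273, 239, 33, 36, 417])] [([146.9, 171.0], [137, 164, 18, 15, 156]), ([354.4, 203.6], [348, 199, 13, 10, 89]), ([356.6, 227.4], [351, 219, 12, 17, 174])]
```

View pics/c7.png

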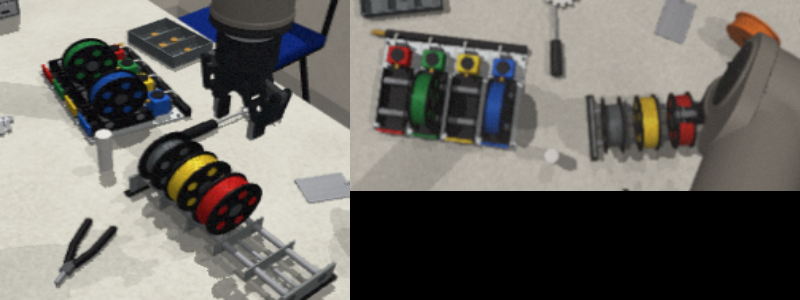

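Green and blue stand in their lanes, and the hand is over red. Descending and gripping.

Call:
{"method": "apply_moves", "body": {
  "rows": [
    {"twist": [0,0,0.3],"slide": [0.03,0,-0.5],"hand": 0.3},
    {"twist": [0,0,0],"slide": [0,0,-0.6],"hand": 0.3},
    {"twist": [0,0,0],"slide": [0,0,-0.5],"hand": 0.3},
    {"twist": [0,0,0],"slide": [0,0,-0.5],"hand": 0.3},
    {"twist": [0,0,0],"slide": [0,0,-0.4],"hand": 0.3},
    {"twist": [0,0,0],"slide": [0,0,-0.2],"hand": 0.3},
    {"twist": [0,0,0],"slide": [0,0,0],"hand": 0.3}
  ],
  "squeeze": 40
}}

```text
t: 23.25
position: [0.514, -0.2428, 0.0872]
tcp_rot: [0.137, -3.138, -0.001]
wrist_force: [0.2, -1.1, 0.0]
grip_width: 0.0556
gripper_force: 0.0
```

Call:
{"method": "apply_moves", "body": {
  "rows": [
    {"twist": [0,0,0],"slide": [0,0,0],"hand": -0.1},
    {"twist": [0,0,0],"slide": [0,0,0],"hand": -0.2},
    {"twist": [0,0,0],"slide": [0,0,0],"hand": -0.3},
    {"twist": [0,0,0],"slide": [0,0,0],"hand": -0.4},
    {"twist": [0,0,0],"slide": [0,0,0],"hand": -0.4}
  ]
}}

```text
t: 23.88
position: [0.5146, -0.2438, 0.0882]
tcp_rot: [-0.135, 3.137, -0.0]
wrist_force: [0.4, 0.8, 7.4]
grip_width: 0.0352
gripper_force: 40.0
```

Call:
{"method": "apply_moves", "body": {
  "rows": [
    {"twist": [0,0,0],"slide": [0,0,0.2],"hand": -0.4},
    {"twist": [0,0,0],"slide": [0,0,0.4],"hand": -0.4},
    {"twist": [0,0,0],"slide": [0,0,0.6],"hand": -0.4},
    {"twist": [0,0,0],"slide": [0,0,0.8],"hand": -0.4},
    {"twist": [0,0,0],"slide": [0,0.1,0.8],"hand": -0.4},
    {"twist": [0,0,-1.9],"slide": [0.05,0.4,0.7],"hand": -0.4},
    {"twist": [0,0,-2],"slide": [0.08,0.7,0.5],"hand": -0.4},
    {"twist": [0,0,-2],"slide": [0.1,0.9,0],"hand": -0.4}
  ],
  "squeeze": 50
}}

```text
t: 24.88
position: [0.5259, -0.1387, 0.2898]
tcp_rot: [0.032, 3.138, -0.0]
wrist_force: [-0.1, -0.0, -4.5]
grip_width: 0.0349
gripper_force: 50.6
```

Call:
{"method": "apply_moves", "body": {
  "rows": [
    {"twist": [0,0,-2],"slide": [0.1,1,0],"hand": -0.4},
    {"twist": [0,0,-2],"slide": [0.1,1,0],"hand": -0.4},
    {"twist": [0,0,-2],"slide": [0.1,1,0],"hand": -0.4},
    {"twist": [0,0,0],"slide": [0.1,1,0],"hand": -0.4},
    {"twist": [0,0,0],"slide": [0.1,1,0],"hand": -0.4},
    {"twist": [0,0,0],"slide": [0.1,1,0],"hand": -0.4},
    {"twist": [0,0,0],"slide": [0,1,0],"hand": -0.4},
    {"twist": [0,0,0],"slide": [0,1,0],"hand": -0.4}
  ]
}}

```text
t: 25.88
position: [0.5552, 0.2626, 0.2879]
tcp_rot: [0.192, 3.136, -0.0]
wrist_force: [-0.3, 0.2, -2.4]
grip_width: 0.0349
gripper_force: 50.6
```

Call:
{"method": "apply_moves", "body": {
  "rows": [
    {"twist": [0,0,0],"slide": [0.02,0.8,0],"hand": -0.4},
    {"twist": [0,0,0],"slide": [0,0.47,0],"hand": -0.4},
    {"twist": [0,0,0],"slide": [0,0,-0.3],"hand": -0.4},
    {"twist": [0,0,0],"slide": [0,0,-0.5],"hand": -0.4},
    {"twist": [0,0,0],"slide": [0,0,-0.5],"hand": -0.4},
    {"twist": [0,0,0],"slide": [0,0,-0.4],"hand": -0.4},
    {"twist": [0,0,0],"slide": [0,0,-0.3],"hand": -0.4},
    {"twist": [0,0,0],"slide": [0,0,0],"hand": -0.4}
  ]
}}

```text
t: 26.88
position: [0.5562, 0.3237, 0.1865]
tcp_rot: [-0.192, -3.134, 0.002]
wrist_force: [0.1, -0.0, -2.2]
grip_width: 0.0348
gripper_force: 50.6
```

Call:
{"method": "apply_moves", "body": {
  "rows": [
    {"twist": [0,0,0],"slide": [0,0.04,-0.4],"hand": -0.4},
    {"twist": [0,0,0],"slide": [0,0,-0.5],"hand": -0.4},
    {"twist": [0,0,0],"slide": [0,0,-0.4],"hand": -0.4},
    {"twist": [0,0,0],"slide": [0,0,-0.3],"hand": -0.4},
    {"twist": [0,0,0],"slide": [0,0,-0.2],"hand": -0.4},
    {"twist": [0,0,0],"slide": [0,0,-0.08],"hand": -0.4},
    {"twist": [0,0,0],"slide": [0,0,0],"hand": -0.4}
  ]
}}

```text
t: 27.75
position: [0.5566, 0.3269, 0.0936]
tcp_rot: [0.191, 3.136, 0.0]
wrist_force: [-0.0, -0.6, -2.8]
grip_width: 0.0347
gripper_force: 50.6
```

Call:
{"method": "apply_moves", "body": {
  "rows": [
    {"twist": [0,0,0],"slide": [0,0,-0.05],"hand": -0.4},
    {"twist": [0,0,0],"slide": [0,0,-0.04],"hand": -0.4},
    {"twist": [0,0,0],"slide": [0,0,-0.03],"hand": -0.4},
    {"twist": [0,0,0],"slide": [0,0,0],"hand": -0.4}
  ]
}}

```text
t: 28.25
position: [0.5572, 0.327, 0.0883]
tcp_rot: [0.191, 3.135, 0.001]
wrist_force: [-0.7, -1.5, 7.9]
grip_width: 0.0347
gripper_force: 51.9
```

Call:
{"method": "apply_moves", "body": {
  "rows": [
    {"twist": [0,0,0],"slide": [0,0,0],"hand": -0.1},
    {"twist": [0,0,0],"slide": [0,0,0],"hand": 0.1},
    {"twist": [0,0,0],"slide": [0,0,0],"hand": 0.3},
    {"twist": [0,0,0],"slide": [0,0,0],"hand": 0.3},
    {"twist": [0,0,0],"slide": [0,0,0.4],"hand": 0.3},
    {"twist": [0,0,0],"slide": [0,0,0.7],"hand": 0.3},
    {"twist": [0,0,0],"slide": [0,0,0.9],"hand": 0.3},
    {"twist": [0,0,0],"slide": [0,-0.1,0.9],"hand": 0.3}
  ]
}}

```text
t: 29.25
position: [0.5564, 0.322, 0.2353]
tcp_rot: [0.19, 3.135, 0.001]
wrist_force: [1.0, -0.2, -0.2]
grip_width: 0.0556
gripper_force: 0.0
```

Call:
{"method": "apply_moves", "body": {
  "rows": [
    {"twist": [0,0,1.4],"slide": [0,-0.7,0],"hand": 0.3},
    {"twist": [0,0,1.5],"slide": [-0.1,-1,0],"hand": 0.3},
    {"twist": [0,0,1.5],"slide": [-0.1,-1,0],"hand": 0.3},
    {"twist": [0,0,1.5],"slide": [-0.1,-1,0],"hand": 0.3},
    {"twist": [0,0,1.5],"slide": [-0.1,-1,0],"hand": 0.3},
    {"twist": [0,0,1.5],"slide": [-0.1,-1,0],"hand": 0.3},
    {"twist": [0,0,1.5],"slide": [-0.2,-1,0],"hand": 0.3},
    {"twist": [0,0,1.4],"slide": [-0.2,-1,0],"hand": 0.3}
  ]
}}

```text
t: 30.25
position: [0.5112, -0.0649, 0.2339]
tcp_rot: [-0.133, 3.137, 0.001]
wrist_force: [0.5, -0.1, 1.0]
grip_width: 0.0556
gripper_force: 0.0
```

Call:
{"method": "apply_moves", "body": {
  "rows": [
    {"twist": [0,0,0],"slide": [-0.1,-1,0],"hand": 0.3},
    {"twist": [0,0,0],"slide": [0,-0.9,0],"hand": 0.3},
    {"twist": [0,0,0],"slide": [0,-0.3,0],"hand": 0.3},
    {"twist": [0,0,0],"slide": [0,0,0],"hand": 0.3}
  ]
}}

```text
t: 30.75
position: [0.5065, -0.1736, 0.2331]
tcp_rot: [-0.13, 3.138, 0.0]
wrist_force: [-0.1, 0.7, -0.1]
grip_width: 0.0552
gripper_force: 0.0
```

Run:
```python
from h import *
g=grab_frame("side"); f=grab_frame("top")
a=g["color"][110:330,150:370]; b=f["color"][130:270,110:440]
im=np.hstack([cv2.resize(a,(350,300)),cv2.copyMakeBorder(cv2.resize(b,(450,191)),0,109,0,0,0)]); cv2.imwrite("pics/c8.png",im[:,:,::-1])
```

```text
(no output)
```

View pics/c8.png

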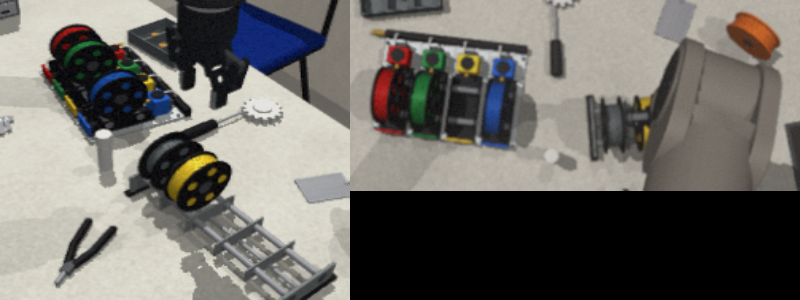

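Red, green and blue are seated. The hand is over yellow with its y about 5 mm short, so I'll correct that and descend.

Call:
{"method": "apply_moves", "body": {
  "rows": [
    {"twist": [0,0,0],"slide": [0.03,-0.12,-0.2],"hand": 0.3},
    {"twist": [0,0,0],"slide": [0,0,-0.6],"hand": 0.3},
    {"twist": [0,0,0],"slide": [0,0,-0.6],"hand": 0.3},
    {"twist": [0,0,0],"slide": [0,0,-0.5],"hand": 0.3},
    {"twist": [0,0,0],"slide": [0,0,-0.5],"hand": 0.3},
    {"twist": [0,0,0],"slide": [0,0,-0.3],"hand": 0.3},
    {"twist": [0,0,0],"slide": [0,0,-0.2],"hand": 0.3},
    {"twist": [0,0,0],"slide": [0,0,0],"hand": 0.3}
  ],
  "squeeze": 40
}}

```text
t: 31.85
position: [0.5079, -0.179, 0.0871]
tcp_rot: [0.133, -3.138, -0.0]
wrist_force: [0.4, 0.1, -0.3]
grip_width: 0.0557
gripper_force: 0.0
```

Call:
{"method": "apply_moves", "body": {
  "rows": [
    {"twist": [0,0,0],"slide": [0,0,0],"hand": -0.1},
    {"twist": [0,0,0],"slide": [0,0,0],"hand": -0.2},
    {"twist": [0,0,0],"slide": [0,0,0],"hand": -0.3},
    {"twist": [0,0,0],"slide": [0,0,0],"hand": -0.4},
    {"twist": [0,0,0],"slide": [0,0,0],"hand": -0.4}
  ]
}}

```text
t: 32.48
position: [0.5086, -0.1794, 0.0881]
tcp_rot: [-0.132, 3.137, -0.001]
wrist_force: [-0.8, -1.6, 7.4]
grip_width: 0.035
gripper_force: 40.1
```

Call:
{"method": "apply_moves", "body": {
  "rows": [
    {"twist": [0,0,0],"slide": [0,0,0.2],"hand": -0.4},
    {"twist": [0,0,0],"slide": [0,0,0.4],"hand": -0.4},
    {"twist": [0,0,0],"slide": [0,0,0.6],"hand": -0.4},
    {"twist": [0,0,0],"slide": [0,0,0.8],"hand": -0.4},
    {"twist": [0,0,0],"slide": [0,0,0.8],"hand": -0.4},
    {"twist": [0,0,-1.8],"slide": [0.05,0.4,0.7],"hand": -0.4},
    {"twist": [0,0,-2],"slide": [0.08,0.7,0.5],"hand": -0.4},
    {"twist": [0,0,-2],"slide": [0.07,0.9,0],"hand": -0.4}
  ],
  "squeeze": 50
}}

```text
t: 33.48
position: [0.5186, -0.0789, 0.2899]
tcp_rot: [0.031, 3.138, 0.001]
wrist_force: [1.3, -0.5, -2.9]
grip_width: 0.0347
gripper_force: 50.6
```

Call:
{"method": "apply_moves", "body": {
  "rows": [
    {"twist": [0,0,-2],"slide": [0.1,1,0],"hand": -0.4},
    {"twist": [0,0,-2],"slide": [0.1,1,0],"hand": -0.4},
    {"twist": [0,0,-2],"slide": [0.1,1,0],"hand": -0.4},
    {"twist": [0,0,0],"slide": [0.1,1,0],"hand": -0.4},
    {"twist": [0,0,0],"slide": [0,0.8,0],"hand": -0.4},
    {"twist": [0,0,0],"slide": [0,0.45,0],"hand": -0.4},
    {"twist": [0,0,0],"slide": [0,0,0],"hand": -0.4}
  ]
}}

```text
t: 34.35
position: [0.5376, 0.1845, 0.2874]
tcp_rot: [-0.188, -3.136, 0.001]
wrist_force: [-0.1, -0.3, -2.4]
grip_width: 0.0348
gripper_force: 50.6
```

Call:
{"method": "apply_moves", "body": {
  "rows": [
    {"twist": [0,0,0],"slide": [0.02,-0.03,-0.3],"hand": -0.4},
    {"twist": [0,0,0],"slide": [0,0,-0.6],"hand": -0.4},
    {"twist": [0,0,0],"slide": [0,0,-0.4],"hand": -0.4},
    {"twist": [0,0,0],"slide": [0,0,-0.3],"hand": -0.4},
    {"twist": [0,0,0],"slide": [0,0,0],"hand": -0.4}
  ]
}}

```text
t: 34.98
position: [0.5385, 0.1808, 0.2063]
tcp_rot: [-0.193, -3.134, 0.002]
wrist_force: [-0.2, -1.2, -2.1]
grip_width: 0.035
gripper_force: 50.5
```

Run:
```python
from h import *
print(robot.get_obs()["position"])
g=grab_frame("side"); f=grab_frame("top")
a=g["color"][100:230,160:290]; b=f["color"][130:260,110:260]
im=np.hstack([cv2.resize(a,(400,400)),cv2.resize(b,(400,400))]); cv2.imwrite("pics/c9.png",im[:,:,::-1])
```

```text
[0.53854858 0.18077724 0.20633259]
```

View pics/c9.png

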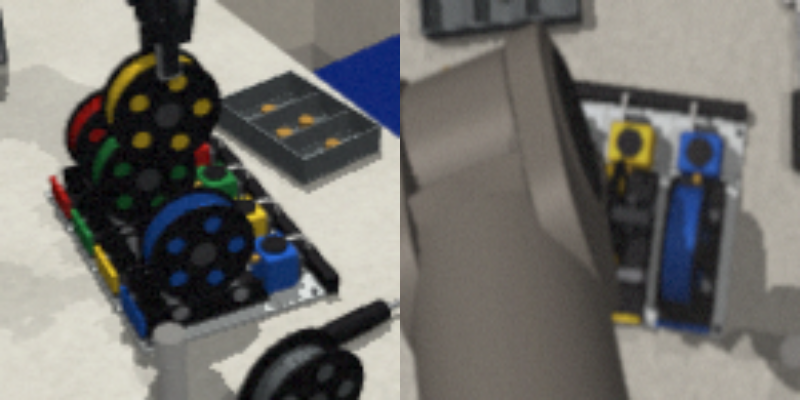

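Yellow hangs above the gap between the green and blue spools, in line with the yellow feeder. Lowering.

Call:
{"method": "apply_moves", "body": {
  "rows": [
    {"twist": [0,0,0],"slide": [0,0.04,-0.3],"hand": -0.4},
    {"twist": [0,0,0],"slide": [0,0,-0.5],"hand": -0.4},
    {"twist": [0,0,0],"slide": [0,0,-0.5],"hand": -0.4},
    {"twist": [0,0,0],"slide": [0,0,-0.45],"hand": -0.4},
    {"twist": [0,0,0],"slide": [0,0,-0.3],"hand": -0.4},
    {"twist": [0,0,0],"slide": [0,0,-0.15],"hand": -0.4},
    {"twist": [0,0,0],"slide": [0,0,-0.06],"hand": -0.4},
    {"twist": [0,0,0],"slide": [0,0,0],"hand": -0.4}
  ]
}}

```text
t: 36.08
position: [0.5393, 0.184, 0.0948]
tcp_rot: [0.191, 3.135, 0.0]
wrist_force: [-1.1, 0.3, -2.3]
grip_width: 0.0346
gripper_force: 50.6
```

Call:
{"method": "apply_moves", "body": {
  "rows": [
    {"twist": [0,0,0],"slide": [0,0,-0.05],"hand": -0.4},
    {"twist": [0,0,0],"slide": [0,0,-0.04],"hand": -0.4},
    {"twist": [0,0,0],"slide": [0,0,-0.03],"hand": -0.4},
    {"twist": [0,0,0],"slide": [0,0,0],"hand": -0.4}
  ]
}}

```text
t: 36.58
position: [0.5397, 0.184, 0.089]
tcp_rot: [0.191, 3.135, 0.001]
wrist_force: [0.3, 0.5, 5.3]
grip_width: 0.0347
gripper_force: 51.6
```

Call:
{"method": "apply_moves", "body": {
  "rows": [
    {"twist": [0,0,0],"slide": [0,0,0],"hand": -0.1},
    {"twist": [0,0,0],"slide": [0,0,0],"hand": 0.1},
    {"twist": [0,0,0],"slide": [0,0,0],"hand": 0.25},
    {"twist": [0,0,0],"slide": [0,0,0],"hand": 0.25},
    {"twist": [0,0,0],"slide": [0,0,0.4],"hand": 0.25},
    {"twist": [0,0,0],"slide": [0,0,0.7],"hand": 0.25},
    {"twist": [0,0,0],"slide": [0,0,0.9],"hand": 0.25},
    {"twist": [0,0,0],"slide": [0,0,0.9],"hand": 0.25}
  ]
}}

```text
t: 37.58
position: [0.5387, 0.1837, 0.2348]
tcp_rot: [-0.191, -3.136, 0.0]
wrist_force: [-0.4, 1.1, 0.2]
grip_width: 0.0533
gripper_force: 0.0
```

Call:
{"method": "apply_moves", "body": {
  "rows": [
    {"twist": [0,0,0],"slide": [0,-0.7,0.3],"hand": 0.25},
    {"twist": [0,0,0],"slide": [0,-1,0],"hand": 0.25},
    {"twist": [0,0,0],"slide": [0,-1,0],"hand": 0.25},
    {"twist": [0,0,0],"slide": [0,-1,0],"hand": 0.25},
    {"twist": [0,0,0],"slide": [0,-1,0],"hand": 0.25},
    {"twist": [0,0,0],"slide": [0,-1,0],"hand": 0.25},
    {"twist": [0,0,0],"slide": [0,-0.5,0],"hand": 0.25},
    {"twist": [0,0,0],"slide": [0,0,0],"hand": 0.25}
  ]
}}

```text
t: 38.58
position: [0.5386, -0.1283, 0.2485]
tcp_rot: [0.196, 3.135, -0.001]
wrist_force: [-0.1, 0.8, 0.2]
grip_width: 0.0534
gripper_force: 0.0
```

Run:
```python
from h import *
g=grab_frame("side"); f=grab_frame("top")
ps,pf=np.load("p.npy")
overlay(g,[],[(pf,LY.values())],"pics/a.png",(160,105,130,130),3)
overlay(f,[],[(pf,LY.values())],"pics/b.png",(115,140,140,130),2.9)
a=cv2.imread("pics/a.png");b=cv2.resize(cv2.imread("pics/b.png"),(400,390))
cv2.imwrite("pics/c10.png",np.hstack([a,b]))
```

```text
(no output)
```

View pics/c10.png

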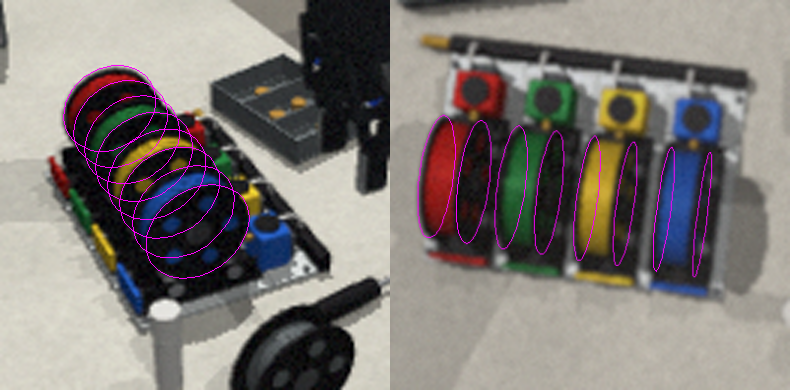

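All four spools sit within the predicted seat circles, each in line with its own colour's feeder. The grey spool is still in storage and the arm is clear, so I'm handing in.

```bash
python3 -c "
from station import robot
print(robot.finish_job())"
```

```text
the job is handed in; nothing more can be done
None
```

The red, yellow, green and blue spools now stand on the rollers of their own colour's feed lanes, the grey spool is still in the storage rack, and the job is handed in; the hand-in gave no verdict.

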